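# Hang the bay marker and hold the telescoping stand extended

## Task

Hang the tent-shaped bay marker astride the side bar of the telescoping stand and let go of it. Then squeeze in the release button on the side of the stand's grip, keep it squeezed and pull the grip straight up, past the first stop, to the second stop, which is as far as it goes; finish while still holding the grip up there, with the marker hanging on the bar. Leave the other things on the table where they are.

Things in the scene. Friction and masses are not known exactly. Their poses are not given: they have to be found in the camera images.
- stand: Telescoping stand, fixed: steel disc base (diameter 120, 12 high), upright tube (diameter 34; collar diameter 40 at its top, 125 above the table), out of which rises a mast with a grip block on top and one horizontal side bar. Origin: centre of the base's underside, on the mast axis; x to the side with the release button, y along the side bar, z up.
- mast (a joint): How far the mast is drawn up, m: 0 fully in (the start), first stop 0.050, second stop and end of travel 0.100. A catch locks it at 0 and at the first stop while the release button is out. Nothing catches it at the second stop: it weighs 0.75 kg, has a few N of friction and light damping, and sinks to the first stop when let go.
- grip_top (a point): Centre of the top face of the mast's grip block (175 above the table when the mast is in). Block: grey plastic, vertical faces, 24 along x, 32 along y, 50 high below this point. Both x sides are free from the top down to the collar; the side bar leaves its +y face. Axes as the stand's.
- button_face (a point): Centre of the outer face of the release button, a black pad (22 along y, 32 high, from 7 to 39 below the grip's top) standing 7 proud of the grip block's +x face. It goes in along the stand's -x: fingers closing across the block along x (31 wide, 24 with the button in) squeeze it.
- release (a joint): How far the button is pressed, m: 0 out, 0.007 flush. The catch is free from 0.005 on; spring force 2 N at the start, 7 N when flush.
- bar_mid (a point): Point on the side bar's axis, 105 along the stand's y from the mast axis, 40 below the grip's top (135 above the table with the mast in). The bar is a steel bar of diameter 12 along y, from the grip block to a ball (diameter 18) 184 from the mast axis. Axes as the stand's; rises with the mast.
- marker: Bay marker, loose, about 0.12 kg: blank rigid aluminium sign like a roof, two 3 mm panels 20 degrees from upright, 80 long along its y (the ridge), 75 high to the inside of the ridge, inside width 55 between the open lower edges (along x), grey grip tab on the ridge. It stands on its lower edges. Origin: centre of its underside, z up.
- marker_tab (a point): Centre of the top face of the marker's grip tab, 114 above its origin. Tab: 10 thick along the marker's x, 34 along y, standing 36 above the ridge.
- marker_crook (a point): Point inside the marker under its ridge, 57.5 above its origin, that coincides with the bar's axis when the marker hangs on the bar (it centres itself).
- pen_pot: Dark steel pen pot, empty, diameter 66, 90 high. To be left alone. Origin: centre of its underside.
- tape: Cardboard tape core lying flat, diameter 90, 48 high. To be left alone. Origin: centre of its underside.
- punch: Black hole punch, 100 x 120 x 60. To be left alone. Origin: centre of its underside.
- stapler: Stapler, 150 x 36 x 60. To be left alone. Origin: centre of its underside.
- glue: Jar, diameter 56, 100 high. To be left alone. Origin: centre of its underside.

How it is judged:
On the way, in this order (a step that is already met when the one before it is completed fails the run):
1. the marker hangs on the side bar, let go, with the mast still fully in (x of marker_crook in the frame of bar_mid between -0.012 and 0.012 m and y of marker_crook in the frame of bar_mid between -0.05 and 0.05 m and z of marker_crook in the frame of bar_mid between -0.008 and 0.008 m and angle between the y axis of marker and the y axis of bar_mid, either way round below 0.2 rad and angle between marker's own z axis and vertical below 0.35 rad and contact force between the fingers and marker below 0.2 N and linear speed of marker below 0.05 m/s and value of joint mast below 0.01 m), for 0.2 s.
2. the release button is pressed in, with the mast still below the first stop (value of joint release above 0.004 m and value of joint mast below 0.045 m), for 0.05 s.
At the end, for the whole second after the job is handed in: The mast is drawn out to its second stop (within 8 mm) and still, held by the fingers (at least 2 N), while the marker hangs at rest on the side bar: crook within 12 mm sideways, 8 mm in height and 50 mm along the bar of the bar's middle, ridge along the bar within 0.2 rad, untouched by the fingers (x of marker_crook in the frame of bar_mid between -0.012 and 0.012 m and y of marker_crook in the frame of bar_mid between -0.05 and 0.05 m and z of marker_crook in the frame of bar_mid between -0.008 and 0.008 m and angle between the y axis of marker and the y axis of bar_mid, either way round below 0.2 rad and angle between marker's own z axis and vertical below 0.35 rad and contact force between the fingers and marker below 0.2 N and linear speed of marker below 0.05 m/s and value of joint mast above 0.092 m and contact force between the fingers and stand above 2 N and velocity of joint mast between -0.02 and 0.02 m/s); the arm keeps its last pose, push and grip.
It fails at once if one of the other things is moved by more than 30 mm (distance of any of pen_pot, tape, punch, stapler, glue from where it was at the start of the episode above 0.03 m).
It also fails if it takes over 48 s, if anything falls off the work surface, if the arm or the gripper's body presses on something with over 40 N, if the wrist force passes 120 N, or if a joint passes its speed limit or range.

## Robot

A 6-joint arm with a two-finger parallel gripper is mounted at the origin on the work surface. World frame = base frame: x ahead of the robot, y to its left, z up, the work surface at z = 0. Lengths are in m, angles in rad, forces in N, time in s.
With the tool pointing down it reaches from about 0.35 to 0.975 m from the base axis. Payload 4.9 kg.
Tool frame: the origin (TCP) lies at the very end of the fingers, on their centre line; the grasp point (between the pads) lies 19 mm behind it (ctrl.grasp_offset is the distance from the TCP to the grasp point, in m); z points along the fingers, y is the line along which they close (so a half turn about z gives the same grasp; the last joint's range is limited). The gripper opens to 85 mm and grips with 20 to 120 N. Pads are 22 mm wide; open, the fingers measure 114 mm over their backs; the gripper's body (76 mm by 85 mm) begins 54 mm behind the grasp point. The pads swing forward as they close: fully open they stand 13 mm farther back than shut.
Start: joints at [-1.334, 0.053, 1.613, -0, 1.476, -0.119], TCP at [0.218, -0.586, 0.21] pointing down, gripper open.
Joint ranges: [-3.01, 3.01], [-1.01, 2.22], [0.06, 2.58], [-1.02, 4.17], [0.09, 2.62], [-3.14, 3.14]. Speed limits (rad/s): [2.57, 2.57, 3.14, 3.14, 3.14, 3.14].

## Interface

Orientations are given as a rotation vector (axis times angle).
In Python, from station import ctrl, optics gives the robot as it stands.
- The arm moves only by the shell command python3 -m handwheel 'ROWS' [OPENING] [FORCE]. ROWS is JSON, a list of rows, each an object of numbers: "tx", "ty", "tz": the shift along the tool's x, y, z in mm; "roll": the turn about the tool's z in rad. A call has 1 to 12 rows; each row shifts and turns the commanded pose from where the row before left it, along the tool's axes as they then stand; what a row does not reach is not made up. A row lasts 1/12 s, in which the tool goes at most 41.7 mm and 7.16 degrees, less where a joint would pass 70% of its speed; a pose out of reach is approached as far as the arm can. A call with a gripper value outside its range is refused whole. OPENING is the finger opening in mm, from 0 to 85.4, set as the call begins (- or left out, the last holds). The fingers move at their own pace and stop on an object; FORCE is the grip in N (left out, the last holds). Time passes only in rows, so rows that do not move let the fingers close. It gives the time, the measured TCP pose, the force, the opening and the grip force at its end, in the units of the state.
- ctrl.get_obs(): the state, without advancing time (a new reading comes with each control period).
- optics.get_image(name): name is "side" or "top"; returns (picture, depth): 384x512x3 uint8, red, green, blue; 384x512 float32, m along the optical axis (not along the pixel's ray), 0 where there is no reading.
- optics.camera_params(name): a dict with "mtx" (3x3 intrinsics, pixels), "k1" (the pictures are not rectified: a ray, as slopes to the right and down, at radius r is drawn at 1 + k1 r^2 times it, then the intrinsics apply), "extrinsics" (4x4, takes a point from camera to world coordinates). Camera axes: x right, y down, z forward; pixel columns grow to the right and rows downward; lengths in m; the calibration is good to about 2 mm. A picture is of the moment at which its call begins. camera_params takes no time and is no camera call.
- ctrl.finish_job(): hands the job in; it is judged then, once.
The state is a dict: "t": time; "q": joint angles; "dq": joint speeds; "effort": joint torques, N m; "tool_pos": TCP position; "tool_rot": TCP orientation; "contact_force": force on the tool from outside, world axes, zero at the start; "wrist_torque": the same for the moment, N m; "opening": finger opening in m; "grip_force": force on a finger pad.
Only numpy, scipy, OpenCV 4.12 (cv2) and the standard library are available. Lean on these libraries where they do the work, as an engineer would, in place of code of your own. Each camera call takes 0.05 s, during which the arm holds its last target. There are 200 camera calls.

## Working session

There is one attempt and no reset: what is moved stays moved. The work goes in short steps, Python scripts to look and compute and a shell command to move; the robot and the scene stay as the last step left them, time stands still between calls to the robot, and variables do not carry over. Pictures are saved under pics/ and viewed, at most 10 in all, crops included, and the job is handed in when it is done.

```bash
ls; mkdir -p pics
cat > h.py <<'E'
import numpy as np, cv2
from station import ctrl, optics
def pts(name, depth):
    P=optics.camera_params(name); K=np.array(P["mtx"]); k1=P["k1"]; T=np.array(P["extrinsics"])
    h,w=depth.shape; u,v=np.meshgrid(np.arange(w),np.arange(h))
    return ray(name,u,v,depth)
def ray(name,u,v,d=None):
    P=optics.camera_params(name); K=np.array(P["mtx"]); k1=P["k1"]; T=np.array(P["extrinsics"])
    x=(np.asarray(u,float)-K[0,2])/K[0,0]; y=(np.asarray(v,float)-K[1,2])/K[1,1]
    a,b=x.copy(),y.copy()
    for _ in range(10):
        s=1+k1*(a*a+b*b); a,b=x/s,y/s
    D=np.stack([a,b,np.ones_like(a)],-1)
    if d is not None: return (D*np.asarray(d)[...,None])@T[:3,:3].T+T[:3,3]
    return T[:3,3], D@T[:3,:3].T
def onplane(name,u,v,z):
    o,D=ray(name,u,v); return o+D*((z-o[2])/D[...,2])[...,None]
E
python3 - <<'E'
from h import *
for n in("side","top"):
    im,d=optics.get_image(n); np.savez(f"pics/{n}0.npz",im=im,d=d)
    cv2.imwrite(f"pics/{n}0.png",im[...,::-1]); P=optics.camera_params(n); print(n,P)
o=ctrl.get_obs(); print(o["t"],o["tool_pos"],o["tool_rot"],o["opening"])
E
```

```text
pics
side {'mtx': array([[498.25088126,   0.        , 261.54449287],
       [  0.        , 498.25088126, 182.87973851],
       [  0.        ,   0.        ,   1.        ]]), 'k1': -0.15284425225634768, 'extrinsics': array([[-0.76466836, -0.47783495,  0.43238416, -0.1690148 ],
       [-0.64432506,  0.57866537, -0.49999161,  0.86255795],
       [-0.01129227, -0.66092372, -0.75036813,  1.32912793],
       [ 0.        ,  0.        ,  0.        ,  1.        ]])}
top {'mtx': array([[434.57740565,   0.        , 254.94409148],
       [  0.        , 434.57740565, 197.43020123],
       [  0.        ,   0.        ,   1.        ]]), 'k1': 0.03501294988135489, 'extrinsics': array([[-0.01236183, -0.99116734,  0.13203974,  0.38934023],
       [-0.99991445,  0.01168886, -0.00587067,  0.01976374],
       [ 0.00427542, -0.13210101, -0.99122704,  1.30280905],
       [ 0.        ,  0.        ,  0.        ,  1.        ]])}
0.1 [ 0.21756602 -0.58524375  0.20855199] [-3.09010008e+00 -5.55560879e-01  2.01353236e-04] 0.08567533967575121
```

View pics/top0.png

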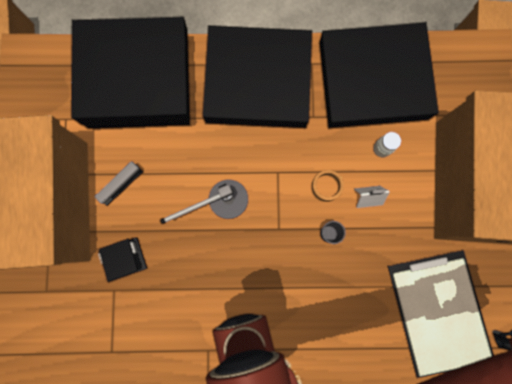

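View pics/side0.png

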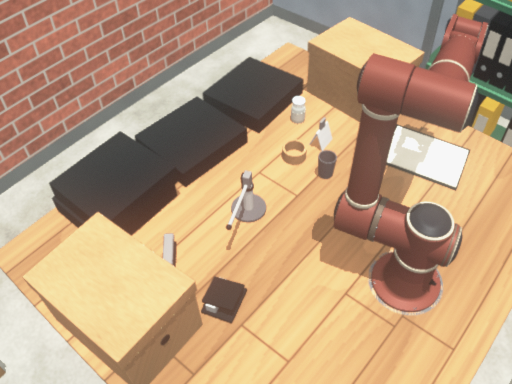

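The top view shows the stand at (228,197), with its bar running to the ball at (163,221). The marker is at (372,196), near the tape (326,185), pot (332,232) and jar (387,144). I'll measure these next.

Run:
```python
from h import *
a=np.load("pics/top0.npz");im,d=a["im"],a["d"];P=pts("top",d);np.set_printoptions(precision=4,suppress=True)
b=np.load("pics/side0.npz");ims,ds=b["im"],b["d"];S=pts("side",ds)
c1=cv2.resize(im[165:230,340:405],(400,400),interpolation=cv2.INTER_CUBIC);c2=cv2.resize(im[165:230,150:255],(646,400),interpolation=cv2.INTER_CUBIC)[:,:390]
c2=cv2.resize(im[172:232,195:255],(400,400),interpolation=cv2.INTER_CUBIC)
c3=cv2.resize(ims[160:235,220:295][:,:],(400,400),interpolation=cv2.INTER_CUBIC)[:,:]
cv2.imwrite("pics/crop.png",np.hstack([c1,c2])[...,::-1])
def rep(n,P,box,lo,hi):
    u0,u1,v0,v1=box;Q=P[v0:v1,u0:u1].reshape(-1,3);Q=Q[(Q[:,2]>lo)&(Q[:,2]<hi)]
    if len(Q)<3: print(n,len(Q));return
    r=cv2.minAreaRect((Q[:,:2]*1000).astype(np.float32));c=Q.mean(0)
    w,V=np.linalg.eigh(np.cov(Q[:,:2].T));print(n,len(Q),"mean",c,"z",Q[:,2].min(),Q[:,2].max(),"rect",r,"pca ang",np.degrees(np.arctan2(V[1,1],V[0,1])))
for nm,Pp,bm,bs in(("top",P,(345,400,175,215),(150,255,175,230)),("side",S,(310,340,112,155),(222,262,165,235))):
    print(nm);rep("marker",Pp,bm,.02,.13);rep("tab",Pp,bm,.09,.125);rep("tabtop",Pp,bm,.108,.125)
    rep("grip",Pp,bs,.165,.185);rep("bar",Pp,bs,.128,.155);rep("base",Pp,bs,.006,.03)
for n,bx in(("tape",(305,345,165,205)),("pot",(315,350,215,250)),("glue",(370,405,125,160)),("stapler",(90,148,155,210)),("punch",(92,152,230,285))): rep(n,P,bx,.02,.15)
```

```text
top
marker 429 mean [ 0.5577 -0.3279  0.0574] z 0.020123453824387516 0.11699960005777732 rect ((561.6289672851562, -329.59661865234375), (47.029788970947266, 80.83060455322266), 5.0345635414123535) pca ang 93.82751606599135
tab 60 mean [ 0.5609 -0.3271  0.1093] z 0.09241853888126683 0.11699960005777732 rect ((561.6904907226562, -328.5047912597656), (10.178618431091309, 32.88821792602539), 4.771317958831787) pca ang 95.48767678649081
tabtop 45 mean [ 0.5618 -0.3284  0.1124] z 0.10832318353686454 0.11699960005777732 rect ((561.8118286132812, -328.7289123535156), (9.591865539550781, 32.60232162475586), 6.093925952911377) pca ang 96.432888597696
grip 127 mean [0.5599 0.0947 0.1729] z 0.16510476647002337 0.1787835410014591 rect ((561.9539184570312, 95.44953918457031), (30.512807846069336, 31.80044174194336), 23.308605194091797) pca ang 118.8073516808124
bar 314 mean [0.5181 0.1844 0.1391] z 0.1288903124086489 0.15459158404449935 rect ((522.1240844726562, 173.01199340820312), (22.77326202392578, 209.48463439941406), 20.410612106323242) pca ang 112.5560166628719
base 954 mean [0.5538 0.0926
[... 1823 characters left out ...]
36102294922), 89.4678955078125) pca ang 113.81287821862253
glue 444 mean [ 0.7016 -0.3693  0.08  ] z 0.02027444617841967 0.1064966112277721 rect ((705.7568359375, -373.76934814453125), (52.83456039428711, 50.693416595458984), 79.42219543457031) pca ang -141.7956268920663
stapler 619 mean [0.6034 0.4135 0.0526] z 0.0217673958255169 0.0632319881209964 rect ((606.0458374023438, 413.81903076171875), (33.499698638916016, 148.0211181640625), 44.99439239501953) pca ang 134.85964948546544
punch 1160 mean [0.3849 0.4017 0.0537] z 0.02015611945696838 0.06474337092104943 rect ((384.4761657714844, 402.9729919433594), (99.27751922607422, 100.20770263671875), 19.09585189819336) pca ang -175.78018545649104
```

View pics/crop.png

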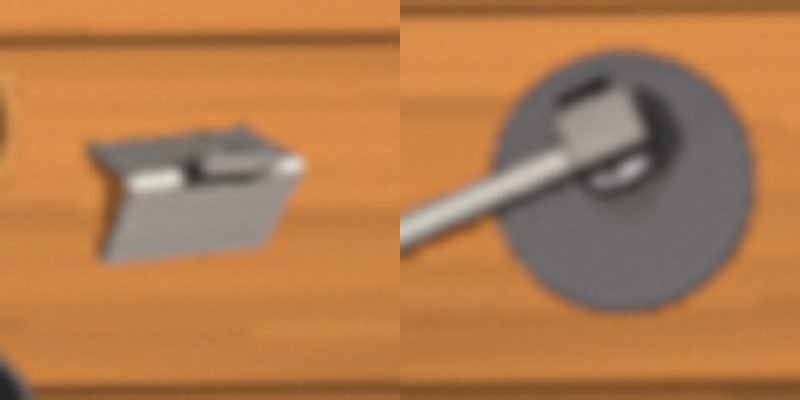

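The crops show the marker's ridge running along its tab (left). On the stand, the black button is on the grip block's far-left side, at about (583,92) in the crop, so stand x points about 23° from world x. Next I'll refine the bar line, mast and tab.

```bash
cat >> h.py <<'E'
def go(x,y,z,ang):
    """tool shift after rolling so tool y is at world angle ang (deg); printed in mm / rad"""
    from scipy.spatial.transform import Rotation as R
    o=ctrl.get_obs();M=R.from_rotvec(o["tool_rot"]).as_matrix();p=np.array(o["tool_pos"])
    cur=np.degrees(np.arctan2(M[1,1],M[0,1]));dr=(ang-cur+180)%360-180
    a=np.radians(ang);Y=np.array([np.cos(a),np.sin(a),0]);Z=np.array([0,0,-1.]);X=np.cross(Y,Z)
    d=np.array([x,y,z])-p
    print("t %.2f cur y ang %.2f tilt %.2f roll %.4f  tx %.1f ty %.1f tz %.1f"%(o["t"],cur,np.degrees(np.arccos(-M[2,2])),-np.radians(dr),*(1000*np.array([d@X,d@Y,d@Z]))), "grip",o["grip_force"],"open",o["opening"],"F",np.round(o["contact_force"],1))
E
python3 - <<'E'
from h import *
np.set_printoptions(precision=4,suppress=True)
res={}
for n,bs,bm in(("top",(150,255,175,230),(345,400,175,215)),("side",(222,262,165,235),(310,340,112,155))):
    a=np.load(f"pics/{n}0.npz");d=a["d"];P=pts(n,d)
    def box(b,m):
        k=np.zeros(d.shape,bool);k[b[2]:b[3],b[0]:b[1]]=1;return k&m
    m=box(bs,(P[...,2]>.125)&(P[...,2]<.16)&(np.hypot(P[...,0]-.56,P[...,1]-.095)>.04))
    v,u=np.nonzero(m);q=onplane(n,u,v,np.full(len(u),.135))[:,:2].astype(np.float32)
    dist=np.hypot(q[:,0]-.56,q[:,1]-.095);qq=q[dist<.165]
    vx,vy,x0,y0=cv2.fitLine(qq,cv2.DIST_L2,0,.01,.01).ravel();s=np.sign(vy);dr=np.array([vx,vy])*s
    c0=np.array([x0,y0]);t=(q-c0)@dr
    print(n,"bar ang",np.degrees(np.arctan2(*dr[::-1])),"far end",c0+dr*t.max(),"axis pt from ball(193):",c0+dr*(t.max()-.193),"width",np.ptp((qq-c0)@[-dr[1],dr[0]]))
    print(" barmid est",c0+dr*(t.max()-.193+.105))
    m=box(bs,(P[...,2]>.168)&(P[...,2]<.183));g=P[m];print(" grip top",cv2.minAreaRect((g[:,:2]*1000).astype(np.float32)))
    # base disc: silhouette at z .012
    m=box((200,256,170,230) if n=="top" else (225,275,185,228),(P[...,2]>.007)&(P[...,2]<.017));v,u=np.nonzero(m)
    q=onplane(n,u,v,np.full(len(u),.012))[:,:2].astype(np.float32);print(" base",cv2.minEnclosingCircle(q*1000))
    m=box(bm,(P[...,2]>.107)&(P[...,2]<.122));v,u=np.nonzero(m);q=onplane(n,u,v,np.full(len(u),.114))[:,:2]
    print(" tab",cv2.minAreaRect((q*1000).astype(np.float32)))
E
```

```text
top bar ang 113.61963 far end [0.482  0.2702] axis pt from ball(193): [0.5593 0.0934] width 0.011948558
 barmid est [0.5172 0.1896]
 grip top ((560.6405639648438, 95.11530303955078), (27.657567977905273, 31.399248123168945), 22.78118324279785)
 base ((556.46875, 64.17094421386719), 92.485107421875)
 tab ((561.3134155273438, -327.70556640625), (9.644079208374023, 33.64333724975586), 6.509871482849121)
side bar ang 113.69379 far end [0.4802 0.271 ] axis pt from ball(193): [0.5578 0.0943] width 0.012350623
 barmid est [0.5156 0.1904]
 grip top ((559.6675415039062, 96.03558349609375), (29.59966468811035, 35.05423355102539), 24.722145080566406)
 base ((571.3992309570312, 96.78831481933594), 103.7503662109375)
 tab ((555.2085571289062, -322.4900207519531), (11.821117401123047, 39.38975524902344), 3.204596757888794)
```

Both views agree: the bar is at 113.65°, the mast axis at (0.5585, 0.094) and bar_mid at (0.5164, 0.190). The marker tab is at (0.5605, -0.328), with its thickness along 5.5°.

```bash
python3 -m handwheel '[{"roll":-0.12},{"roll":-0.12},{"roll":-0.12},{"roll":-0.12},{"roll":-0.12},{"roll":-0.12},{"roll":-0.12},{"roll":-0.12},{"roll":-0.12},{"roll":-0.12},{"roll":-0.11},{}]' 60 30
python3 -c "
from h import *
go(.5605,-.3283,.2,5.5)"
```

```text
t 0.10 cur y ang -69.62 tilt 0.11 roll -1.3110  tx 222.9 ty 366.0 tz 8.6 grip 0.0 open 0.08567533967575121 F [-0.5  0.6 -0.5]$[0]: bad value
```

```bash
python3 -m handwheel '[{"tx":0,"ty":0,"tz":0,"roll":-0.12},{"tx":0,"ty":0,"tz":0,"roll":-0.12}]' 60 30; python3 -m handwheel --help | head -30
```

```text
t: 0.27
tool_pos: [0.2176, -0.5854, 0.2089]
tool_rot: [-2.999, -0.93, -0.0]
contact_force: [0.4, -0.4, -0.4]
opening: 0.0637
grip_force: 0.0invalid input: not JSON, or not a number
```

```bash
python3 -m handwheel '[{"tx":0,"ty":0,"tz":0,"roll":-0.119},{"tx":0,"ty":0,"tz":0,"roll":-0.119},{"tx":0,"ty":0,"tz":0,"roll":-0.119},{"tx":0,"ty":0,"tz":0,"roll":-0.119},{"tx":0,"ty":0,"tz":0,"roll":-0.119},{"tx":0,"ty":0,"tz":0,"roll":-0.119},{"tx":0,"ty":0,"tz":0,"roll":-0.119},{"tx":0,"ty":0,"tz":0,"roll":-0.119},{"tx":0,"ty":0,"tz":0,"roll":-0.119}]'
python3 -m handwheel '[{"tx":19,"ty":30,"tz":0,"roll":0},{"tx":19,"ty":30,"tz":0,"roll":0},{"tx":19,"ty":30,"tz":0,"roll":0},{"tx":19,"ty":30,"tz":0,"roll":0},{"tx":19,"ty":30,"tz":0,"roll":0},{"tx":19,"ty":30,"tz":0,"roll":0},{"tx":19,"ty":30,"tz":0,"roll":0},{"tx":19,"ty":30,"tz":0,"roll":0},{"tx":19,"ty":30,"tz":0,"roll":0},{"tx":19,"ty":30,"tz":0,"roll":0},{"tx":19,"ty":30,"tz":0,"roll":0},{"tx":0,"ty":0,"tz":0,"roll":0}]'
python3 -c "
from h import *
go(.5605,-.3283,.083,5.5)"
```

```text
t: 1.02
tool_pos: [0.2176, -0.5855, 0.2089]
tool_rot: [-2.105, -2.331, -0.001]
contact_force: [0.0, -1.2, -1.3]
opening: 0.0596
grip_force: 0.0
t: 2.02
tool_pos: [0.5297, -0.3419, 0.209]
tool_rot: [-2.105, -2.331, -0.004]
contact_force: [0.7, -0.1, -0.4]
opening: 0.0598
grip_force: 0.0
t 2.02 cur y ang 5.83 tilt 0.16 roll 0.0058  tx 10.6 ty 31.9 tz 126.0 grip 0.0 open 0.05978077106782783 F [ 0.7 -0.1 -0.4]
```

```bash
python3 -m handwheel '[{"tx":5,"ty":16,"tz":10,"roll":0},{"tx":5.6,"ty":16,"tz":10,"roll":0},{"tx":0,"ty":0,"tz":20,"roll":0},{"tx":0,"ty":0,"tz":20,"roll":0},{"tx":0,"ty":0,"tz":15,"roll":0},{"tx":0,"ty":0,"tz":0,"roll":0},{"tx":0,"ty":0,"tz":0,"roll":0}]'
python3 - <<'E'
from h import *
go(.5605,-.3283,.083,5.5)
for n,b in(("top",(130,220,335,425)),("side",(70,170,270,370))):
    im,d=optics.get_image(n);c=im[b[0]:b[1],b[2]:b[3]];cv2.imwrite(f"pics/{n}1.png",cv2.resize(c,(390,390),interpolation=2)[...,::-1])
cv2.imwrite("pics/c1.png",np.hstack([cv2.imread("pics/top1.png"),cv2.imread("pics/side1.png")]))
E
```

```text
t: 2.6
tool_pos: [0.556, -0.3322, 0.1332]
tool_rot: [-2.111, -2.323, 0.0]
contact_force: [0.4, -0.2, 0.3]
opening: 0.0601
grip_force: 0.0
t 2.60 cur y ang 5.48 tilt 0.17 roll -0.0003  tx 3.5 ty 4.9 tz 50.2 grip 0.0 open 0.060139066258736586 F [ 0.4 -0.2  0.3]
```

View pics/c1.png

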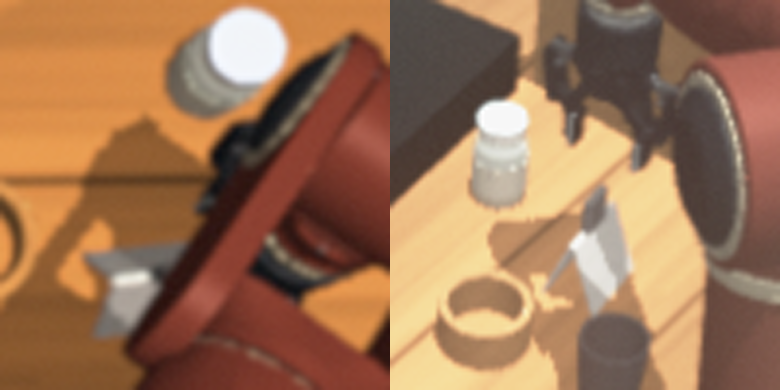

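The two fingers are open at about (575,120) and (640,150) in the right panel, straddling and above the tab at (595,205). I'll descend and grip.

```bash
python3 -m handwheel '[{"tx":3.5,"ty":5,"tz":10,"roll":0},{"tx":0,"ty":0,"tz":15,"roll":0},{"tx":0,"ty":0,"tz":15,"roll":0},{"tx":0,"ty":0,"tz":10,"roll":0},{"tx":0,"ty":0,"tz":0,"roll":0},{"tx":0,"ty":0,"tz":0,"roll":0}]'
python3 -c "
from h import *
go(.5605,-.3283,.083,5.5)"
python3 -m handwheel '[{"tx":0,"ty":0,"tz":0,"roll":0},{"tx":0,"ty":0,"tz":0,"roll":0},{"tx":0,"ty":0,"tz":0,"roll":0},{"tx":0,"ty":0,"tz":0,"roll":0},{"tx":0,"ty":0,"tz":0,"roll":0},{"tx":0,"ty":0,"tz":0,"roll":0},{"tx":0,"ty":0,"tz":0,"roll":0},{"tx":0,"ty":0,"tz":0,"roll":0}]' 0 30
python3 -c "
from h import *
go(.5605,-.3283,.083,5.5)"
```

```text
t: 3.2
tool_pos: [0.5606, -0.3279, 0.0827]
tool_rot: [-2.11, -2.323, 0.001]
contact_force: [0.1, -0.9, 1.3]
opening: 0.0594
grip_force: 0.0
t 3.20 cur y ang 5.50 tilt 0.19 roll -0.0000  tx -0.4 ty -0.2 tz -0.3 grip 0.0 open 0.059435319371757715 F [ 0.1 -0.9  1.3]
t: 3.87
tool_pos: [0.5619, -0.329, 0.0856]
tool_rot: [2.112, 2.325, -0.0]
contact_force: [-1.2, -0.1, 4.3]
opening: 0.0088
grip_force: 33.7
t 3.87 cur y ang 5.50 tilt 0.06 roll 0.0000  tx 0.8 ty -1.3 tz 2.6 grip 33.74368965625763 open 0.008813137363311139 F [-1.2 -0.1  4.3]
```

```bash
python3 -m handwheel '[{"tx":0,"ty":0,"tz":-5,"roll":0},{"tx":0,"ty":0,"tz":-10,"roll":0},{"tx":0,"ty":0,"tz":-20,"roll":0},{"tx":0,"ty":0,"tz":-30,"roll":0},{"tx":0,"ty":0,"tz":-30,"roll":0},{"tx":0,"ty":0,"tz":-30,"roll":0},{"tx":0,"ty":0,"tz":-30,"roll":0},{"tx":0,"ty":0,"tz":-25,"roll":0},{"tx":0,"ty":0,"tz":-20,"roll":0},{"tx":0,"ty":0,"tz":-10,"roll":0},{"tx":0,"ty":0,"tz":0,"roll":0}]'
python3 -m handwheel '[{"tx":0,"ty":0,"tz":0,"roll":-0.05},{"tx":0,"ty":0,"tz":0,"roll":-0.08},{"tx":0,"ty":0,"tz":0,"roll":-0.08},{"tx":0,"ty":0,"tz":0,"roll":-0.07},{"tx":0,"ty":0,"tz":0,"roll":-0.037},{"tx":0,"ty":0,"tz":0,"roll":0}]'
python3 -c "
from h import *
go(.5164,.190,.285,23.65)"
```

```text
t: 4.78
tool_pos: [0.5626, -0.3292, 0.2985]
tool_rot: [2.108, 2.321, 0.001]
contact_force: [0.2, -0.2, -0.8]
opening: 0.009
grip_force: 33.1
t: 5.28
tool_pos: [0.5609, -0.328, 0.2919]
tool_rot: [-1.716, -2.627, -0.001]
contact_force: [0.1, -0.9, -1.3]
opening: 0.0087
grip_force: 33.1
t 5.28 cur y ang 23.69 tilt 0.23 roll 0.0008  tx 492.4 ty 167.0 tz 6.9 grip 33.09482932090759 open 0.00867579557576451 F [ 0.1 -0.9 -1.3]
```

```bash
python3 -m handwheel '[{"tx":10,"ty":4,"tz":0,"roll":0},{"tx":20,"ty":7,"tz":0,"roll":0},{"tx":30,"ty":10,"tz":0,"roll":0},{"tx":30,"ty":10,"tz":0,"roll":0},{"tx":30,"ty":10,"tz":0,"roll":0},{"tx":30,"ty":10,"tz":0,"roll":0},{"tx":30,"ty":10,"tz":0,"roll":0},{"tx":30,"ty":10,"tz":0,"roll":0},{"tx":30,"ty":10,"tz":0,"roll":0},{"tx":30,"ty":10,"tz":0,"roll":0},{"tx":30,"ty":10,"tz":0,"roll":0},{"tx":30,"ty":10,"tz":0,"roll":0}]'
python3 -m handwheel '[{"tx":30,"ty":10,"tz":0,"roll":0},{"tx":30,"ty":10,"tz":0,"roll":0},{"tx":30,"ty":10,"tz":0,"roll":0},{"tx":30,"ty":10,"tz":0,"roll":0},{"tx":20,"ty":6,"tz":0,"roll":0},{"tx":10,"ty":0,"tz":0,"roll":0},{"tx":0,"ty":0,"tz":0,"roll":0},{"tx":0,"ty":0,"tz":0,"roll":0}]'
python3 - <<'E'
from h import *
go(.5164,.190,.285,23.65)
ims=[]
for n,b in(("top",(130,280,140,290)),("side",(110,260,180,330))):
    im,d=optics.get_image(n);np.savez(f"pics/{n}2.npz",im=im,d=d);c=im[b[0]:b[1],b[2]:b[3]];ims.append(cv2.resize(c,(400,400),interpolation=2)[...,::-1])
cv2.imwrite("pics/c2.png",np.hstack(ims))
E
```

```text
t: 6.28
tool_pos: [0.5297, 0.0204, 0.2939]
tool_rot: [-1.719, -2.628, 0.0]
contact_force: [0.5, 0.3, -0.4]
opening: 0.0087
grip_force: 33.1
t: 6.95
tool_pos: [0.5123, 0.174, 0.2942]
tool_rot: [-1.718, -2.63, 0.002]
contact_force: [-0.3, 0.0, -1.9]
opening: 0.0086
grip_force: 33.1
t 6.95 cur y ang 23.68 tilt 0.06 roll 0.0006  tx 13.0 ty 10.2 tz 9.2 grip 33.11056137084961 open 0.008559537681383438 F [-0.3  0.  -1.9]
```

View pics/c2.png

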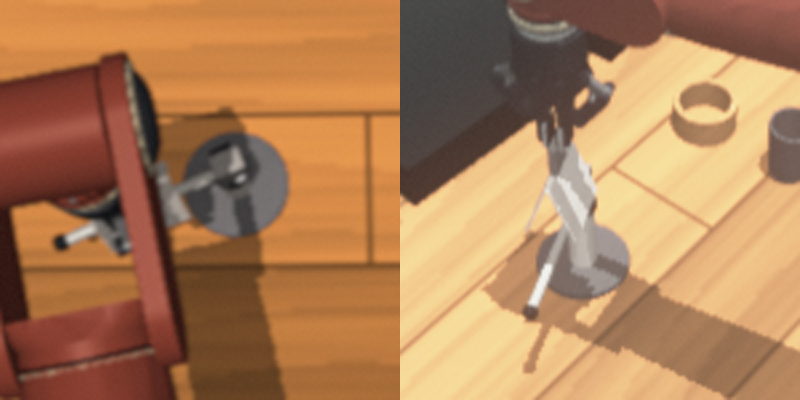

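The marker is held upright above the bar (tab at (555,150) in the right panel). I'll centre it, shifted 8 mm outward for clearance, then lower it.

```bash
python3 -m handwheel '[{"tx":10,"ty":5,"tz":0,"roll":0},{"tx":11,"ty":5,"tz":0,"roll":0},{"tx":0,"ty":0,"tz":10,"roll":0},{"tx":0,"ty":0,"tz":10,"roll":0},{"tx":0,"ty":0,"tz":10,"roll":0},{"tx":0,"ty":0,"tz":0,"roll":0},{"tx":0,"ty":0,"tz":0,"roll":0}]'
python3 -c "
from h import *
go(.5132,.1973,.17,23.65)"
```

```text
t: 7.63
tool_pos: [0.5127, 0.1969, 0.2628]
tool_rot: [-1.718, -2.628, 0.004]
contact_force: [0.5, 0.7, -1.0]
opening: 0.0085
grip_force: 33.1
t 7.63 cur y ang 23.64 tilt 0.18 roll -0.0001  tx 0.2 ty 0.6 tz 92.8 grip 33.112192153930664 open 0.008517752915371208 F [ 0.5  0.7 -1. ]
```

```bash
python3 -m handwheel '[{"tx":0,"ty":0.5,"tz":10,"roll":0},{"tx":0,"ty":0,"tz":15,"roll":0},{"tx":0,"ty":0,"tz":15,"roll":0},{"tx":0,"ty":0,"tz":15,"roll":0},{"tx":0,"ty":0,"tz":15,"roll":0},{"tx":0,"ty":0,"tz":13,"roll":0},{"tx":0,"ty":0,"tz":7,"roll":0},{"tx":0,"ty":0,"tz":0,"roll":0},{"tx":0,"ty":0,"tz":0,"roll":0}]'
python3 -m handwheel '[{"tx":0,"ty":0,"tz":2,"roll":0},{"tx":0,"ty":0,"tz":2,"roll":0},{"tx":0,"ty":0,"tz":0,"roll":0},{"tx":0,"ty":0,"tz":0,"roll":0}]'
python3 -c "
from h import *
go(.5132,.1973,.163,23.65)"
```

```text
t: 8.38
tool_pos: [0.514, 0.1975, 0.1747]
tool_rot: [-1.719, -2.63, 0.0]
contact_force: [0.0, 0.7, -0.9]
opening: 0.0086
grip_force: 33.1
t: 8.72
tool_pos: [0.5142, 0.1976, 0.1711]
tool_rot: [1.719, 2.629, 0.001]
contact_force: [0.7, -1.1, -0.6]
opening: 0.0085
grip_force: 33.1
t 8.72 cur y ang 23.66 tilt 0.04 roll 0.0002  tx 0.1 ty -1.0 tz 8.1 grip 33.104814291000366 open 0.008511659604662292 F [ 0.7 -1.1 -0.6]
```

```bash
python3 -m handwheel '[{"tx":0,"ty":-0.5,"tz":2,"roll":0},{"tx":0,"ty":0,"tz":2,"roll":0},{"tx":0,"ty":0,"tz":0,"roll":0},{"tx":0,"ty":0,"tz":0,"roll":0}]'
python3 -m handwheel '[{"tx":0,"ty":0,"tz":1.5,"roll":0},{"tx":0,"ty":0,"tz":1.5,"roll":0},{"tx":0,"ty":0,"tz":0,"roll":0},{"tx":0,"ty":0,"tz":0,"roll":0}]'
```

```text
t: 9.05
tool_pos: [0.5133, 0.1973, 0.1664]
tool_rot: [-1.719, -2.629, 0.001]
contact_force: [0.6, 0.1, -1.6]
opening: 0.0086
grip_force: 33.1
t: 9.38
tool_pos: [0.5133, 0.1972, 0.1634]
tool_rot: [-1.719, -2.629, 0.001]
contact_force: [-0.8, -1.0, -1.0]
opening: 0.0086
grip_force: 33.1
```

```bash
python3 -m handwheel '[{"tx":0,"ty":0,"tz":1,"roll":0},{"tx":0,"ty":0,"tz":1,"roll":0},{"tx":0,"ty":0,"tz":0,"roll":0},{"tx":0,"ty":0,"tz":0,"roll":0}]'
python3 -m handwheel '[{"tx":0,"ty":0,"tz":1,"roll":0},{"tx":0,"ty":0,"tz":1,"roll":0},{"tx":0,"ty":0,"tz":0,"roll":0},{"tx":0,"ty":0,"tz":0,"roll":0}]'
```

```text
t: 9.72
tool_pos: [0.5139, 0.1975, 0.1629]
tool_rot: [1.718, 2.629, 0.001]
contact_force: [-2.7, -0.3, 6.9]
opening: 0.0085
grip_force: 34.0
t: 10.05
tool_pos: [0.5145, 0.1977, 0.1628]
tool_rot: [1.718, 2.628, 0.004]
contact_force: [-4.6, -0.7, 11.8]
opening: 0.0092
grip_force: 34.8
```

Seated on the bar. I'll back off the press, open and retract.

```bash
python3 -m handwheel '[{"tx":0,"ty":-0.5,"tz":-2,"roll":0},{"tx":0,"ty":0,"tz":0,"roll":0},{"tx":0,"ty":0,"tz":0,"roll":0}]'
python3 -m handwheel '[{"tx":0,"ty":0,"tz":0,"roll":0},{"tx":0,"ty":0,"tz":0,"roll":0},{"tx":0,"ty":0,"tz":0,"roll":0},{"tx":0,"ty":0,"tz":0,"roll":0},{"tx":0,"ty":0,"tz":0,"roll":0},{"tx":0,"ty":0,"tz":-10,"roll":0},{"tx":0,"ty":0,"tz":-20,"roll":0},{"tx":0,"ty":0,"tz":-30,"roll":0},{"tx":0,"ty":0,"tz":-30,"roll":0},{"tx":0,"ty":0,"tz":-10,"roll":0},{"tx":0,"ty":0,"tz":0,"roll":0},{"tx":0,"ty":0,"tz":0,"roll":0}]' 55
python3 -c "
from h import *
go(.558,.094,.25,23.65)"
```

```text
t: 10.3
tool_pos: [0.5136, 0.1973, 0.1629]
tool_rot: [1.718, 2.629, 0.002]
contact_force: [-2.3, -0.2, 6.0]
opening: 0.0085
grip_force: 34.0
t: 11.3
tool_pos: [0.5133, 0.1972, 0.2621]
tool_rot: [1.718, 2.629, 0.001]
contact_force: [0.2, -0.4, -0.9]
opening: 0.0551
grip_force: 0.0
t 11.30 cur y ang 23.67 tilt 0.07 roll 0.0003  tx -112.5 ty -0.4 tz 12.1 grip 0.0 open 0.055140978108536506 F [ 0.2 -0.4 -0.9]
```

```bash
python3 -m handwheel '[{"tx":-10,"ty":0,"tz":0,"roll":0},{"tx":-25,"ty":0,"tz":0,"roll":0},{"tx":-30,"ty":0,"tz":0,"roll":0},{"tx":-30,"ty":0,"tz":0,"roll":0},{"tx":-12,"ty":0,"tz":0,"roll":0},{"tx":-5,"ty":0,"tz":0,"roll":0},{"tx":0,"ty":0,"tz":0,"roll":0},{"tx":0,"ty":0,"tz":0,"roll":0}]'
python3 - <<'E'
from h import *
go(.558,.094,.25,23.65)
ims=[]
for n,b in(("top",(130,280,140,290)),("side",(110,260,180,330))):
    im,d=optics.get_image(n);np.savez(f"pics/{n}3.npz",im=im,d=d);c=im[b[0]:b[1],b[2]:b[3]];ims.append(cv2.resize(c,(400,400),interpolation=2)[...,::-1])
cv2.imwrite("pics/c3.png",np.hstack(ims))
E
```

```text
t: 11.97
tool_pos: [0.5574, 0.0949, 0.2607]
tool_rot: [-1.718, -2.628, 0.001]
contact_force: [0.5, -0.3, -0.3]
opening: 0.0549
grip_force: 0.0
t 11.97 cur y ang 23.67 tilt 0.11 roll 0.0003  tx -1.1 ty 0.2 tz 10.7 grip 0.0 open 0.054876960514078435 F [ 0.5 -0.3 -0.3]
```

View pics/c3.png

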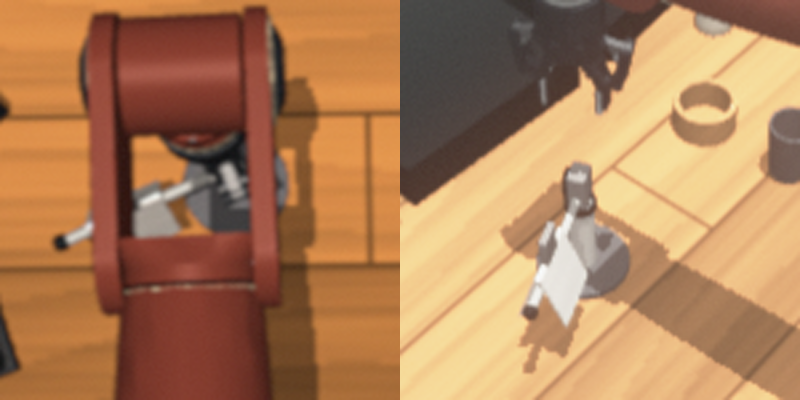

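The marker is on the bar, but it may lean: the tab at (548,238) in the right panel is left of the bar line. I'll measure it.

Run:
```python
from h import *
np.set_printoptions(precision=4,suppress=True)
a=np.radians(23.65);X=np.array([np.cos(a),np.sin(a)]);Y=np.array([-X[1],X[0]]);o=np.array([.558,.094])
im,d=optics.get_image("side");P=pts("side",d)
L=np.stack([(P[...,:2]-o)@X,(P[...,:2]-o)@Y,P[...,2]],-1)
m=(abs(L[...,0])<.06)&(L[...,1]>.05)&(L[...,1]<.2)&(L[...,2]>.03)&(L[...,2]<.22)
Q=L[m];print(len(Q),Q.min(0),Q.max(0))
for z in np.arange(.04,.2,.01):
    s=Q[abs(Q[:,2]-z)<.005]
    if len(s):print("%.3f"%z,len(s),"x",s[:,0].min(),np.median(s[:,0]),s[:,0].max(),"y",s[:,1].min(),s[:,1].max())
print(ctrl.get_obs()["t"])
c=cv2.resize(im[165:245,220:300],(600,600),interpolation=cv2.INTER_CUBIC);cv2.imwrite("pics/c4.png",c[...,::-1])
```

```text
536 [-0.0322  0.0505  0.0736] [0.0301 0.1932 0.1962]
0.070 1 x 0.030058733416278863 0.030058733416278863 0.030058733416278863 y 0.08965461437332334 0.08965461437332334
0.080 28 x -0.03221582665235239 -0.029840621996813713 0.02526743028609712 y 0.07067082078764725 0.1508198012156366
0.090 46 x -0.031132762055603717 -0.026980049550391058 0.02477645128254947 y 0.07317135549227617 0.15301550201151548
0.100 43 x -0.027432291661329124 -0.023765475547953746 0.022445059458067556 y 0.07244885752848887 0.15323904831781965
0.110 55 x -0.024980061968355793 -0.019675802025763307 0.018824318027876808 y 0.0747555613800138 0.15603896376983833
0.120 49 x -0.020530596852138577 -0.015381538772589133 0.015471035407483114 y 0.07370019711237683 0.1543758077058017
0.130 57 x -0.01613052377229645 -0.01170375969316284 0.01184142264716421 y 0.06894936522540024 0.19095156799711901
0.140 115 x -0.011964978206045074 -0.005225250474335242 0.008376901687741594 y 0.05047978873225647 0.193210035726368
0.150 56 x -0.008765851985569964 -0.0035378475511533983 0.005354410629090032 y 0.06931084324598703 0.1876753048452301
0.160 21 x -0.005460163083601095 -0.0035596458396652837 0.0019711694159027042 y 0.08184081273987191 0.15056344643864686
0.170 13 x -0.0056845260399520404 -0.003728659373382633 0.005085091723253553 y 0.09628328912583883 0.13148818064196885
0.180 17 x -0.005339777849675329 -0.00356761580018633 0.004261373176622588 y 0.09947442773967817 0.13163856964301943
0.190 33 x -0.006289616052590391 -0.001367868925117163 0.005755934183138944 y 0.09656556973545695 0.13244409019409376
12.1167
```

View pics/c4.png

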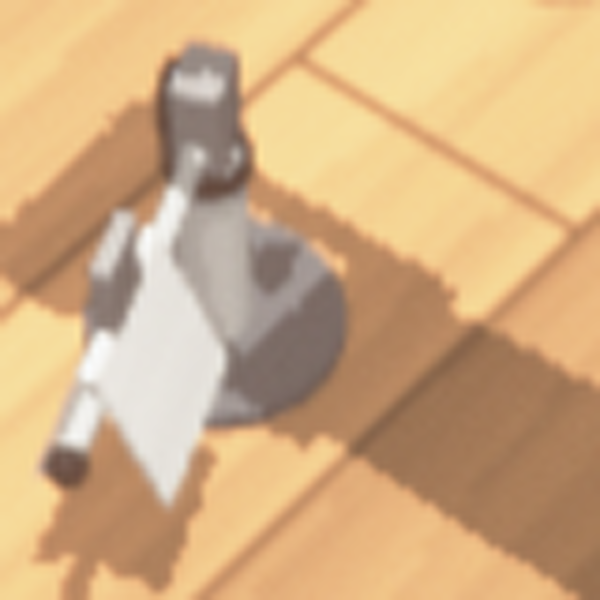

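The marker hangs upright and symmetric, with its centre about 114 mm from the mast and the tab top at 0.19 m. Now I'll go down around the grip block and squeeze.

```bash
python3 -m handwheel '[{"tx":-1,"ty":0,"tz":10,"roll":0},{"tx":0,"ty":0,"tz":20,"roll":0},{"tx":0,"ty":0,"tz":25,"roll":0},{"tx":0,"ty":0,"tz":25,"roll":0},{"tx":0,"ty":0,"tz":20,"roll":0},{"tx":0,"ty":0,"tz":15,"roll":0},{"tx":0,"ty":0,"tz":9,"roll":0},{"tx":0,"ty":0,"tz":0,"roll":0},{"tx":0,"ty":0,"tz":0,"roll":0}]'
python3 -c "
from h import *
go(.558,.094,.136,23.65)"
```

```text
t: 12.87
tool_pos: [0.5582, 0.0939, 0.1375]
tool_rot: [-1.718, -2.63, 0.0]
contact_force: [0.9, -0.4, 0.1]
opening: 0.0556
grip_force: 0.0
t 12.87 cur y ang 23.70 tilt 0.03 roll 0.0008  tx 0.1 ty -0.1 tz 1.5 grip 0.0 open 0.055564387772620745 F [ 0.9 -0.4  0.1]
```

```bash
python3 -m handwheel '[{"tx":0,"ty":0,"tz":0,"roll":0},{"tx":0,"ty":0,"tz":0,"roll":0},{"tx":0,"ty":0,"tz":0,"roll":0},{"tx":0,"ty":0,"tz":0,"roll":0},{"tx":0,"ty":0,"tz":0,"roll":0},{"tx":0,"ty":0,"tz":0,"roll":0},{"tx":0,"ty":0,"tz":0,"roll":0},{"tx":0,"ty":0,"tz":0,"roll":0}]' 0 60
python3 -c "
from h import *
go(.558,.094,.136,23.65)"
```

```text
t: 13.53
tool_pos: [0.5581, 0.0931, 0.1402]
tool_rot: [-1.719, -2.63, 0.003]
contact_force: [-6.7, -2.2, 7.6]
opening: 0.0227
grip_force: 61.4
t 13.53 cur y ang 23.66 tilt 0.09 roll 0.0003  tx 0.9 ty 0.3 tz 4.2 grip 61.35391853749752 open 0.02266580079203133 F [-6.7 -2.2  7.6]
```

```bash
python3 -m handwheel '[{"tx":0,"ty":0,"tz":-2,"roll":0},{"tx":0,"ty":0,"tz":-3,"roll":0},{"tx":0,"ty":0,"tz":-4,"roll":0},{"tx":0,"ty":0,"tz":-4,"roll":0},{"tx":0,"ty":0,"tz":-4,"roll":0},{"tx":0,"ty":0,"tz":-4,"roll":0},{"tx":0,"ty":0,"tz":-4,"roll":0},{"tx":0,"ty":0,"tz":0,"roll":0}]'
python3 -c "
from h import *
go(.558,.094,.24,23.65)"
```

```text
t: 14.2
tool_pos: [0.558, 0.0932, 0.1635]
tool_rot: [-1.719, -2.629, 0.002]
contact_force: [-0.0, -7.2, -7.2]
opening: 0.0223
grip_force: 59.7
t 14.20 cur y ang 23.66 tilt 0.09 roll 0.0002  tx 0.8 ty 0.3 tz -76.5 grip 59.670942798256874 open 0.022279528888231998 F [-0.  -7.2 -7.2]
```

```bash
python3 -m handwheel '[{"tx":0,"ty":0,"tz":-3,"roll":0},{"tx":0.5,"ty":0,"tz":-5,"roll":0},{"tx":0,"ty":0,"tz":-6,"roll":0},{"tx":0,"ty":0,"tz":-6,"roll":0},{"tx":0,"ty":0,"tz":-6,"roll":0},{"tx":0,"ty":0,"tz":-6,"roll":0},{"tx":0,"ty":0,"tz":-6,"roll":0},{"tx":0,"ty":0,"tz":-6,"roll":0},{"tx":0,"ty":0,"tz":-6,"roll":0},{"tx":0,"ty":0,"tz":-6,"roll":0},{"tx":0,"ty":0,"tz":-5,"roll":0},{"tx":0,"ty":0,"tz":0,"roll":0}]'
python3 -c "
from h import *
go(.558,.094,.24,23.65)"
```

```text
t: 15.2
tool_pos: [0.558, 0.0931, 0.2247]
tool_rot: [1.719, 2.629, -0.003]
contact_force: [-1.4, -5.6, -7.0]
opening: 0.0226
grip_force: 59.8
t 15.20 cur y ang 23.64 tilt 0.12 roll -0.0002  tx 0.8 ty 0.3 tz -15.3 grip 59.82484124600887 open 0.022627890108919076 F [-1.4 -5.6 -7. ]
```

```bash
python3 -m handwheel '[{"tx":0,"ty":0,"tz":-2,"roll":0},{"tx":0,"ty":0,"tz":-3,"roll":0},{"tx":0,"ty":0,"tz":-3,"roll":0},{"tx":0,"ty":0,"tz":-3,"roll":0},{"tx":0,"ty":0,"tz":-2,"roll":0},{"tx":0,"ty":0,"tz":0,"roll":0},{"tx":0,"ty":0,"tz":0,"roll":0}]'
python3 -m handwheel '[{"tx":0,"ty":0,"tz":-1,"roll":0},{"tx":0,"ty":0,"tz":-1,"roll":0},{"tx":0,"ty":0,"tz":0,"roll":0},{"tx":0,"ty":0,"tz":0,"roll":0}]'
```

```text
t: 15.78
tool_pos: [0.558, 0.0931, 0.237]
tool_rot: [1.719, 2.629, -0.003]
contact_force: [0.9, -6.1, -7.0]
opening: 0.0224
grip_force: 59.8
t: 16.12
tool_pos: [0.558, 0.0931, 0.2386]
tool_rot: [1.719, 2.629, -0.003]
contact_force: [0.9, -6.7, -8.7]
opening: 0.0224
grip_force: 59.7
```

```bash
python3 -m handwheel '[{"tx":0,"ty":0,"tz":-1,"roll":0},{"tx":0,"ty":0,"tz":-1,"roll":0},{"tx":0,"ty":0,"tz":-1,"roll":0},{"tx":0,"ty":0,"tz":0,"roll":0},{"tx":0,"ty":0,"tz":0,"roll":0},{"tx":0,"ty":0,"tz":0,"roll":0}]'
python3 - <<'E'
from h import *
np.set_printoptions(precision=4,suppress=True)
go(.558,.094,.24,23.65)
a=np.radians(23.65);X=np.array([np.cos(a),np.sin(a)]);Y=np.array([-X[1],X[0]]);o=np.array([.558,.094])
im,d=optics.get_image("side");P=pts("side",d)
L=np.stack([(P[...,:2]-o)@X,(P[...,:2]-o)@Y,P[...,2]],-1)
m=(abs(L[...,0])<.05)&(L[...,1]>.07)&(L[...,1]<.165)&(L[...,2]>.13)&(L[...,2]<.31)
Q=L[m]
for z in np.arange(.16,.31,.02):
    s=Q[abs(Q[:,2]-z)<.007]
    if len(s):print("%.3f"%z,len(s),"x",s[:,0].min(),np.median(s[:,0]),s[:,0].max(),"y",s[:,1].min(),s[:,1].max())
b=(L[...,1]>.16)&(L[...,1]<.174)&(abs(L[...,0])<.02)&(L[...,2]>.1);print("bar z top",np.percentile(L[b][:,2],[50,95]))
cv2.imwrite("pics/c5.png",cv2.resize(im[110:240,190:320],(520,520),interpolation=cv2.INTER_CUBIC)[...,::-1])
E
```

```text
t: 16.62
tool_pos: [0.558, 0.0931, 0.2403]
tool_rot: [1.719, 2.629, -0.004]
contact_force: [3.8, -6.4, -12.4]
opening: 0.022
grip_force: 61.3
t 16.62 cur y ang 23.63 tilt 0.13 roll -0.0003  tx 0.8 ty 0.4 tz 0.3 grip 61.26763142645359 open 0.021982442865749022 F [  3.8  -6.4 -12.4]
0.180 41 x -0.03291336622070709 -0.02970779604108241 0.026945314829978872 y 0.07320153527198009 0.15232478008273984
0.200 70 x -0.027500823358894255 -0.023423979860807943 0.019023815402069728 y 0.07110887741192615 0.15462661587584595
0.220 73 x -0.021098078533980574 -0.01564899988303806 0.014636541999884222 y 0.07600028306821006 0.1553416523339076
0.240 98 x -0.01364435217962911 -0.007153736120177848 0.008469616292908468 y 0.07178085467832696 0.16358245414399653
0.260 30 x -0.0059084007277436625 -0.003271642913455415 0.0059669139060536044 y 0.07710601602921402 0.14648831762862757
0.280 25 x -0.0068983184102222005 -0.0035287465880505593 0.004468929133329333 y 0.0958659033811646 0.1310372802830238
0.300 9 x -0.002127374938890033 0.00030824952250435854 0.004351999716871646 y 0.1031354983190106 0.13082365603665144
bar z top [0.2405 0.2439]
```

View pics/c5.png

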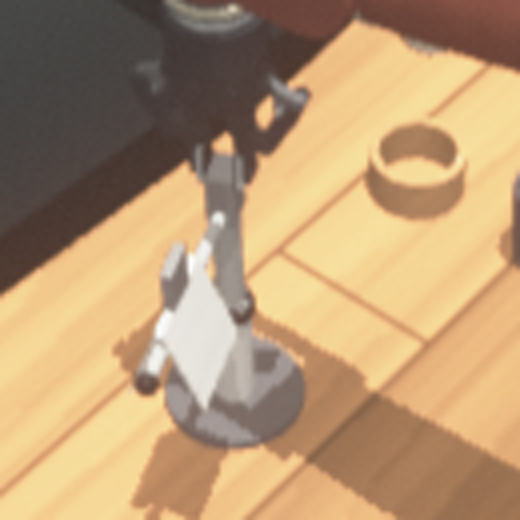

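The view shows the fingers holding the raised grip at (225,165) and the marker hanging on the bar at (195,330). The bar has risen 100 mm to a top height of 0.241–0.244 m, and the pull force is rising at the stop, so I'll hand in.

```bash
python3 -m handwheel '[{"tx":0,"ty":0,"tz":-1,"roll":0},{"tx":0,"ty":0,"tz":0,"roll":0},{"tx":0,"ty":0,"tz":0,"roll":0},{"tx":0,"ty":0,"tz":0,"roll":0},{"tx":0,"ty":0,"tz":0,"roll":0},{"tx":0,"ty":0,"tz":0,"roll":0}]' && python3 -c "
from station import ctrl
print(ctrl.finish_job())"
```

```text
t: 17.17
tool_pos: [0.558, 0.0931, 0.2403]
tool_rot: [-1.719, -2.629, 0.004]
contact_force: [5.0, -5.4, -15.3]
opening: 0.0223
grip_force: 60.9
the job is handed in; nothing more can be done
None
```

I handed the job in at about 17 s of the 48 s allowed: the marker is hanging on the side bar and the arm is holding the grip at the second stop with the button squeezed; no verdict came back.

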